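# Tracking shot of a coasting plant turntable

## Robot

A 7-joint arm with a two-finger parallel gripper is mounted at the origin on the work surface. World frame = base frame: x ahead of the robot, y to its left, z up, the work surface at z = 0. Lengths are in m, angles in rad, forces in N, time in s.
With the tool pointing down it reaches from about 0.4 to 0.85 m from the base axis. Payload 10.4 kg.
Tool frame: the origin (TCP) lies between the finger pads, 19 mm behind the fingertips; this is the grasp point; z points along the fingers, y is the line along which they close (so a half turn about z gives the same grasp; the last joint's range is limited). The gripper opens to 87 mm and grips with 3 to 60 N. Pads are 19 mm wide; open, the fingers measure 117 mm over their backs; the gripper's body (75 mm by 190 mm) begins 51 mm behind the grasp point.
Start: joints at [-1.24, 0.332, -0.065, 1.46, 0.022, 1.35, -0.088], TCP at [0.217, 0.586, 0.241] pointing down, gripper open.
Joint ranges: [-2.6, 2.6], [-0.5, 2.12], [-1.47, 1.34], [0.16, 2.42], [-1.27, 4.41], [0.06, 2.06], [-2.6, 2.6]. Speed limits (rad/s): [2.22, 2.22, 2.79, 2.79, 3.14, 3.14, 3.14].

## Interface

Orientations are given as a unit quaternion [x, y, z, w].
In Python, from bench import * gives the robot as it stands.
- The arm moves only by the tool carry_out, never from a script. Its argument "deltas" is a list of rows, each an object with "hand": the finger opening in mm, from 0 to 87; "dp": the shift along the tool's x, y, z each as a share of 250 mm, from -1 to 1, a list of three; "spin": the turn about the tool's z as a share of pi rad, from -1 to 1. In form: [{"hand": hand, "dp": [dx, dy, dz], "spin": spin}, ...]. A call has 1 to 20 rows; each row is the pose to reach, as a shift and turn from the pose commanded when the call began, along the tool's axes at that moment, turning the shorter way round; what a row does not reach only later rows make up. A row lasts 1/10 s, in which the tool goes at most 50 mm and 8.59 degrees, less where a joint would pass 70% of its speed; a pose out of reach is approached as far as the arm can. A call with a number of a shift or a turn outside -1 to 1 is refused whole. A call with a gripper value outside its range is refused whole. The fingers move at their own pace and stop on an object; "force" is the grip in N (left out, the last holds). Time passes only in rows, so rows that repeat a pose let the fingers close. It gives the time, the measured TCP pose, the force, the opening and the grip force at its end, in the units of the state.
- read_state(): the state, without advancing time (a new reading comes with each control period).
- camera(name): name is "scene" or "top" or "wrist"; returns the picture (400x640x3 uint8, red, green, blue); there is no depth.
- get_calibration(name): a dict with "fx", "fy", "cx", "cy" (pixels), "R" (3x3) and "t" (3): a world point X has camera coordinates R X + t; the wrist camera has in their place "mount" (4x4, takes a point from camera to tool coordinates, whose origin is the TCP and whose axes are the flange's). Camera axes: x right, y down, z forward; pixel columns grow to the right and rows downward; lengths in m; the calibration is good to about 2 mm. The wrist camera is an equidistant fisheye: a pixel r from the principal point sees the ray r / f radians off the axis. A picture is of the moment at which its call begins: read the wrist's pose just before it. get_calibration takes no time and is no camera call.
- close_job(): hands the job in; it is judged then, once.
The state is a dict: "time": time; "joint_positions": joint angles; "joint_vel": joint speeds; "joint_torque": joint torques, N m; "ee_pos": TCP position; "eef_rot": TCP orientation; "ft_force": force on the tool from outside, world axes, zero at the start; "torque": the same for the moment, N m; "width": finger opening in m; "grip_force": force on a finger pad.
Only numpy, scipy, OpenCV 4.12 (cv2) and the standard library are available. Lean on these libraries where they do the work, as an engineer would, in place of code of your own. Each camera call takes 0.05 s, during which the arm holds its last target. There are 200 camera calls.

## Task

Film a tracking shot with the wrist camera: push the plant turntable into a free spin at an easy pace, about one turn in five or six seconds and never faster than one in three. While it coasts untouched and still clearly turning, keep the gripper right above the red ball, a few centimetres over it and no more than 3 cm to the side, for six seconds without a break. Then bring the turntable to rest and let go of it, leaving the things around it undisturbed.

Things in the scene. Friction and masses are not known exactly. Their poses are not given: they have to be found in the camera images.
- stand: the turntable's round black steel foot, 200 mm across, fixed to the bench. Origin: centre of its underside, on the vertical turning axis, at bench height. It carries the platter.
- hub (a point): the point on the vertical turning axis of the turntable at the height of the red ball's centre, 160 mm above the bench (fixed).
- ball (a point): centre of the glossy red ball, 44 mm across, fixed on a thin (10 mm) upright black steel rod on the platter, 110 mm from the axis; its centre is 160 mm above the bench. It may be pushed or gripped. Amid the platter stands a terracotta pot, 100 mm across, with a low green plant, all lower than 135 mm above the bench: a gripper at the ball's height passes over it.
- platter (a joint): angle of the platter (rad), counter-clockwise from above positive, no stops; at 0 the ball lies towards the foot's +x. Wooden disc 290 mm across, top 38 mm above the bench. With pot and ball 1.9 kg, inertia about the axis 0.0155 kg m2 (nominal; really 0.65 to 1.5 times that). Bearing: viscous 0.0005 N m s/rad plus dry friction 0.0006 N m, so it coasts for many seconds.
- speaker: small black loudspeaker, 75 x 85 x 130 mm high, upright on the bench; bystander. Origin: centre of its underside.
- books: two books lying flat in a stack, 150 x 110 x 40 mm high, blue below and yellow on top; bystander. Origin: centre of the underside.
- dish: white ceramic bowl, 90 mm across and 30 mm high; bystander. Origin: centre of its underside.

How it is judged:
By the outcome, as a careful person would: the job done as asked, in the order asked, and still so for the second after the job is handed in, with the robot touching nothing.
It also fails if it takes over 67 s, if anything falls off the work surface, if the arm or the gripper's body presses on something with over 40 N, if the wrist force passes 120 N, or if a joint passes its speed limit or range.

## Working session

There is one attempt and no reset: what is moved stays moved. The work goes in short steps, Python scripts to look and compute and a tool call to move; the robot and the scene stay as the last step left them, time stands still between calls to the robot, and variables do not carry over. Pictures are saved under pics/ and viewed, at most 10 in all, crops included, and the job is handed in when it is done.

Besides the shell and the picture viewer there is one more tool, called as name([rows], argument=value, ...), one row to a line, values as JSON. carry_out: Moves the arm, as the interface text tells. Its arguments: {"type":"object","properties":{"deltas":{"type":"array","items":{"type":"object","properties":{"hand":{"type":"number"},"dp":{"type":"array","items":{"type":"number","minimum":-1,"maximum":1}},"spin":{"type":"number","minimum":-1,"maximum":1}}}},"force":{"type":"number"}},"required":["deltas"]}

```bash
ls; mkdir -p pics
python3 - <<'E'
from bench import *
import cv2,numpy as np
s=read_state();print(s)
for n in("scene","top"):
    c=get_calibration(n);print(n,c)
    cv2.imwrite(f"pics/{n}0.png",camera(n)[:,:,::-1])
print(get_calibration("wrist"))
E
```

```text
pics
{'time': 0.0, 'joint_positions': array([-1.23956469,  0.33288595, -0.06468011,  1.46092557,  0.02160682,
        1.34986012, -0.0885332 ]), 'joint_vel': array([ 2.02587188e-03,  5.10363357e-04, -7.04105918e-05,  3.91416255e-04,
       -3.59736942e-05, -6.80483387e-04, -1.99860263e-05]), 'joint_torque': array([-1.61972890e-03, -6.23236012e+01,  2.37074535e-02, -3.89911258e+01,
       -6.13396545e-02,  3.94706300e-02,  9.69849975e-05]), 'ee_pos': array([0.2164571 , 0.58595632, 0.24045258]), 'eef_rot': array([ 1.76009020e-01,  9.84388311e-01, -6.86517454e-04, -8.46923447e-05]), 'ft_force': array([-0.36748118,  0.77461214, -0.06396943]), 'torque': array([-0.0038529 ,  0.00197131, -0.00648839]), 'grip_force': 0.0, 'width': 0.08721970823789202}
scene {'fx': 361.9447770653482, 'fy': 361.9447770653482, 'cx': 320.924211734772, 'cy': 194.293479222075, 'R': array([[-0.24374629,  0.96975869, -0.01248287],
       [ 0.76097798,  0.18325874, -0.62235741],
       [-0.60124892, -0.1611965 , -0.78263365]]), 't': array([ 0.07921935, -0.39746095,  1.54746727])}
top {'fx': 401.2390846194896, 'fy': 401.2390846194896, 'cx': 324.1839015428039, 'cy': 203.28709195267845, 'R': array([[-0.0248113 , -0.99952713, -0.01816349],
       [-0.98923402,  0.0271689 , -0.14379813],
       [ 0.14422361,  0.01440012, -0.98944034]]), 't': array([0.07642785, 0.61760484, 1.04667481])}
{'fx': 309.70691628693146, 'fy': 309.70691628693146, 'cx': 318.0580203030951, 'cy': 204.8907702184701, 'mount': array([[ 5.14925470e-04, -9.63562683e-01, -2.67482132e-01,
         7.16694597e-02],
       [ 9.99999866e-01,  4.83366372e-04,  1.83831356e-04,
        -1.06428840e-03],
       [-4.78411668e-05, -2.67482191e-01,  9.63562803e-01,
        -1.43644733e-01],
       [ 0.00000000e+00,  0.00000000e+00,  0.00000000e+00,
         1.00000000e+00]])}
```

View pics/scene0.png

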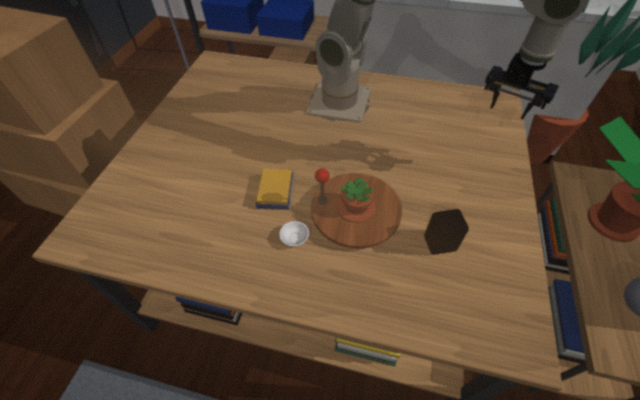

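View pics/top0.png

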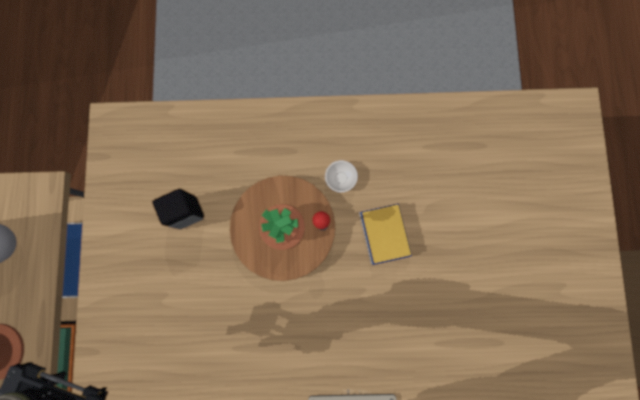

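The scene view shows the ball near (322,175), the platter centre near (357,209), and the dish, books and speaker around it. In the top view the ball is at (321,220), the platter at (283,228), the dish at (341,176), the books at (386,234) and the speaker at (178,209).

```bash
cat > h.py <<'E'
from bench import *
import cv2,numpy as np
C={n:get_calibration(n) for n in("scene","top")}
def ray(n,u,v):
    c=C[n];d=np.array([(u-c["cx"])/c["fx"],(v-c["cy"])/c["fy"],1.]);R=np.array(c["R"]);return -R.T@c["t"],R.T@d
def plane(n,u,v,z):
    o,d=ray(n,u,v);return o+d*(z-o[2])/d[2]
def redmask(im):
    h=cv2.cvtColor(im,cv2.COLOR_RGB2HSV)
    return (((h[...,0]<5)|(h[...,0]>173))&(h[...,1]>185)&(h[...,2]>70)).astype(np.uint8)
def redc(im,box):
    m=redmask(im);k=np.zeros_like(m);a,b,c,d=box;k[b:d,a:c]=m[b:d,a:c]
    n,l,s,ce=cv2.connectedComponentsWithStats(k)
    if n<2:return None
    i=1+s[1:,4].argmax();return ce[i],s[i]
BOX={"top":(215,150,350,300),"scene":(290,130,420,260)}
def ball(n):
    r=redc(camera(n),BOX[n]);
    return None if r is None else (plane(n,*r[0],.160),r[1])
E
python3 - <<'E'
from h import *
ims={n:camera(n) for n in C}
L=[]
for n in C:
    r=redc(ims[n],BOX[n]);print(n,r,plane(n,*r[0],.16));L.append(ray(n,*r[0]))
A=np.c_[L[0][1],-L[1][1]];t=np.linalg.lstsq(A,L[1][0]-L[0][0],rcond=None)[0]
print("tri",L[0][0]+t[0]*L[0][1],L[1][0]+t[1]*L[1][1])
im=ims["top"];h=cv2.cvtColor(im,cv2.COLOR_RGB2HSV)
print([h[y,x] for x,y in((283,265),(240,228),(320,250),(283,300),(200,250),(283,190))])
# platter: redder hue than bench
m=((h[...,0]<13)&(h[...,1]>90)).astype(np.uint8);k=np.zeros_like(m);k[160:295,215:350]=m[160:295,215:350]
k=cv2.morphologyEx(k,cv2.MORPH_OPEN,np.ones((5,5)))
c=max(cv2.findContours(k,0,2)[0],key=cv2.contourArea);c=cv2.convexHull(c)[:,0]
P=np.array([plane("top",u,v,.038)[:2] for u,v in c.astype(float)])
s=np.linalg.lstsq(np.c_[2*P,np.ones(len(P))],(P**2).sum(1),rcond=None)[0]
print("platter",s[:2],"r",np.sqrt(s[2]+s[0]**2+s[1]**2),len(P))
bx=dict(dish=(341,176,.03),books=(386,234,.04),spk=(172,203,.13))
for q,(u,v,z) in bx.items():print(q,plane("top",u,v,z))
for u,v in((362,212),(400,206),(410,257),(373,263)):print(plane("top",u,v,.04)[:2])
v=im.copy();cv2.drawContours(v,[c.reshape(-1,1,2)],-1,(0,255,0),1)
cv2.imwrite("pics/pl.png",cv2.resize(v[140:310,140:430],None,fx=2.5,fy=2.5)[:,:,::-1])
E
```

```text
scene (array([323.68181818, 172.63636364]), array([321, 170,   7,   7,  22], dtype=int32)) [0.55200142 0.0675946  0.16      ]
top (array([323.3902439 , 219.37804878]), array([316, 212,  13,  15,  82], dtype=int32)) [0.56341308 0.06149144 0.16      ]
tri [0.56034485 0.06971408 0.16958922] [0.56239797 0.06132193 0.16965772]
[array([ 13, 127, 142], dtype=uint8), array([ 13, 127, 147], dtype=uint8), array([ 13, 130, 141], dtype=uint8), array([ 17,  92, 167], dtype=uint8), array([ 16,  92, 152], dtype=uint8), array([ 13, 126, 144], dtype=uint8)]
platter [0.55942694 0.17737729] r 0.06510608265157114 20
dish [0.69712704 0.01174847 0.03      ]
books [ 0.5319005  -0.10428877  0.04      ]
spk [0.61833957 0.44338192 0.13      ]
[ 0.59338673 -0.04196727]
[ 0.60703806 -0.14587098]
[ 0.46885694 -0.16535866]
[ 0.45545069 -0.06603306]
```

View pics/pl.png

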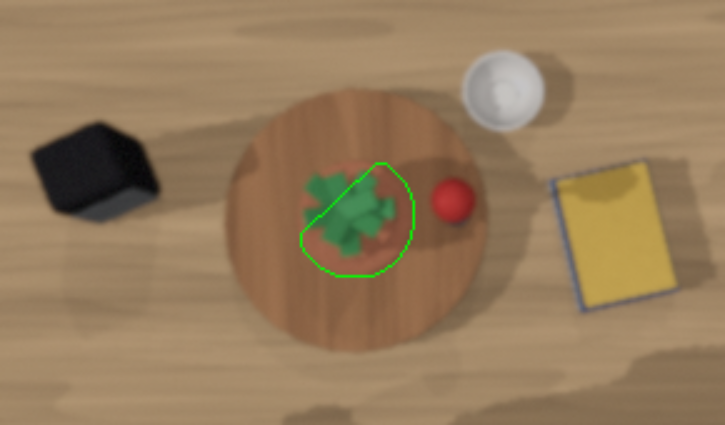

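The crop shows the contour caught the pot instead of the platter rim. The rim runs from about x 225 to 489 and the ball sits at (454,200). I'll loosen both masks.

```bash
sed -i 's/h\[...,0\]<5)|(h\[...,0\]>173))&(h\[...,1\]>185)&(h\[...,2\]>70)/h[...,0]<7)|(h[...,0]>170))\&(h[...,1]>160)\&(h[...,2]>50)/' h.py
python3 - <<'E'
from h import *
ims={n:cv2.imread(f"pics/{n}0.png")[:,:,::-1].copy() for n in C}
L=[]
for n in C:
    r=redc(ims[n],BOX[n]);print(n,r,plane(n,*r[0],.16));L.append(ray(n,*r[0]))
A=np.c_[L[0][1],-L[1][1]];t=np.linalg.lstsq(A,L[1][0]-L[0][0],rcond=None)[0]
print("tri",L[0][0]+t[0]*L[0][1],L[1][0]+t[1]*L[1][1])
for n,b in(("top",(215,160,345,290)),("scene",(300,165,412,250))):
    h=cv2.cvtColor(cv2.GaussianBlur(ims[n],(3,3),0),cv2.COLOR_RGB2HSV)
    m=((h[...,0]<=14)&(h[...,1]>112)).astype(np.uint8);k=np.zeros_like(m);k[b[1]:b[3],b[0]:b[2]]=m[b[1]:b[3],b[0]:b[2]]
    k=cv2.morphologyEx(k,cv2.MORPH_OPEN,np.ones((5,5)))
    c=max(cv2.findContours(k,0,2)[0],key=cv2.contourArea);c=cv2.convexHull(c)[:,0]
    P=np.array([plane(n,u,v,.038)[:2] for u,v in c.astype(float)])
    s=np.linalg.lstsq(np.c_[2*P,np.ones(len(P))],(P**2).sum(1),rcond=None)[0]
    R=np.sqrt(s[2]+s[0]**2+s[1]**2);print(n,"platter",s[:2],"r",R,len(P),np.std(np.hypot(*(P-s[:2]).T)))
E
```

```text
scene (array([322.45      , 174.59166667]), array([316, 169,  13,  13, 120], dtype=int32)) [0.5604149  0.06590019 0.16      ]
top (array([320.72357724, 219.57723577]), array([312, 211,  18,  18, 246], dtype=int32)) [0.56310153 0.06795271 0.16      ]
tri [0.56310241 0.06659778 0.16312635] [0.56277428 0.067877   0.16312298]
top platter [0.55917487 0.17678271] r 0.1428379036372461 47 0.000626812984511065
scene platter [0.54939516 0.15593379] r 0.16100126506276027 33 0.015175645483129644
```

carry_out([
  {"hand": 87,"dp": [-0.67,-0.49,0],"spin": 0},
  {"hand": 87,"dp": [-0.67,-0.49,0],"spin": 0},
  {"hand": 87,"dp": [-0.67,-0.49,0],"spin": 0},
  {"hand": 87,"dp": [-0.67,-0.49,0],"spin": 0},
  {"hand": 87,"dp": [-0.67,-0.49,0],"spin": 0},
  {"hand": 87,"dp": [-0.67,-0.49,0],"spin": 0},
])

```text
time: 0.8
ee_pos: [0.3325, 0.412, 0.2415]
eef_rot: [0.178, 0.984, 0.0, 0.0]
ft_force: [-0.3, 0.5, -0.2]
width: 0.0874
grip_force: 0.0
```

carry_out([
  {"hand": 87,"dp": [-0.67,-0.49,0],"spin": 0},
  {"hand": 87,"dp": [-0.67,-0.49,0],"spin": 0},
  {"hand": 87,"dp": [-0.67,-0.49,0],"spin": 0},
  {"hand": 87,"dp": [-0.67,-0.49,0],"spin": 0},
  {"hand": 87,"dp": [-0.67,-0.49,0],"spin": 0},
  {"hand": 87,"dp": [-0.67,-0.49,0],"spin": 0},
])

```text
time: 1.4
ee_pos: [0.4462, 0.2407, 0.2412]
eef_rot: [0.177, 0.984, 0.0, -0.0]
ft_force: [-0.0, 0.2, 0.0]
width: 0.087
grip_force: 0.0
```

```bash
cat >> h.py <<'E'
import json
HUB=np.array([.5592,.1768]);RB=.110
def psi_meas():
    x,y,z,w=read_state()["eef_rot"];return np.arctan2(2*(x*y+z*w),1-2*(y*y+z*z))
def setcmd(*p):json.dump(list(map(float,p)),open("cmd.json","w"))
def getcmd():return json.load(open("cmd.json"))
def rows(T):
    """T: list of (x,y,z,psi,hand); prints rows from last commanded pose"""
    x0,y0,z0,p=getcmd();c,s=np.cos(p),np.sin(p)
    for x,y,z,q,h in T:
        wx,wy=x-x0,y-y0
        d=np.round(np.array([wx*c+wy*s,wx*s-wy*c,z0-z])/.25,3);sp=round(-((q-p+np.pi)%(2*np.pi)-np.pi)/np.pi,3)
        print(json.dumps({"hand":h,"dp":d.tolist(),"spin":sp}))
    v=d*.25;setcmd(x0+v[0]*c+v[1]*s,y0+v[0]*s-v[1]*c,z0-v[2],p-sp*np.pi)
E
python3 - <<'E'
from h import *
s=read_state();setcmd(*s["ee_pos"],psi_meas());print(getcmd())
rows([(.5625,.067,.240,np.pi/2,87)])
E
```

```text
[0.44621880187615526, 0.24066225121772256, 0.24116396975528057, 2.7865128871410114]
{"hand": 87, "dp": [-0.678, -0.49, 0.005], "spin": 0.387}
```

carry_out([
  {"hand": 87,"dp": [-0.678,-0.49,0.005],"spin": 0.387},
  {"hand": 87,"dp": [-0.678,-0.49,0.005],"spin": 0.387},
  {"hand": 87,"dp": [-0.678,-0.49,0.005],"spin": 0.387},
  {"hand": 87,"dp": [-0.678,-0.49,0.005],"spin": 0.387},
  {"hand": 87,"dp": [-0.678,-0.49,0.005],"spin": 0.387},
  {"hand": 87,"dp": [-0.678,-0.49,0.005],"spin": 0.387},
  {"hand": 87,"dp": [-0.678,-0.49,0.005],"spin": 0.387},
  {"hand": 87,"dp": [-0.678,-0.49,0.005],"spin": 0.387},
  {"hand": 87,"dp": [-0.678,-0.49,0.005],"spin": 0.387},
  {"hand": 87,"dp": [-0.678,-0.49,0.005],"spin": 0.387},
  {"hand": 87,"dp": [-0.678,-0.49,0.005],"spin": 0.387},
])

```text
time: 2.5
ee_pos: [0.5623, 0.0681, 0.2399]
eef_rot: [0.705, 0.709, -0.0, -0.0]
ft_force: [-0.2, -0.6, 0.2]
width: 0.0867
grip_force: 0.0
```

```bash
cat >> h.py <<'E'
W=get_calibration("wrist");M=np.array(W["mount"])
from scipy.spatial.transform import Rotation as Ro
def wball(save=None,zp=.160):
    """ball xy from the wrist camera, on plane z=.160; returns time, pos, stats"""
    s=read_state();im=camera("wrist")
    if save:cv2.imwrite(save,im[:,:,::-1])
    r=redc(im,(0,0,640,400))
    if r is None:return None
    # circle of the mask is better than centroid if fingers cut it
    u,v=r[0];dx,dy=(u-W["cx"]),(v-W["cy"]);q=np.hypot(dx,dy);th=q/W["fx"]
    d=np.array([np.sin(th)*dx/q,np.sin(th)*dy/q,np.cos(th)])
    R=Ro.from_quat(s["eef_rot"]).as_matrix()
    o=np.array(s["ee_pos"])+R@M[:3,3];d=R@M[:3,:3]@d
    return s["time"],o+d*(zp-o[2])/d[2],r,s
E
python3 - <<'E'
from h import *
t,p,r,s=wball("pics/w1.png");print(t,p,r,s["ee_pos"],psi_meas(),s["joint_positions"])
print("hub dist",p[:2]-HUB,np.hypot(*(p[:2]-HUB)))
b=ball("top");print(b);b=ball("scene");print(b)
E
```

```text
2.5 [0.56521595 0.06473681 0.16      ] (array([320.42417154, 221.3582846 ]), array([ 292,  193,   58,   57, 2565], dtype=int32)) [0.56234677 0.06810081 0.23985225] 1.5759724413226386 [-0.62192898  0.21016517  0.48902039  1.64642805 -0.10186272  1.31053607
 -0.109424  ]
hub dist [ 0.00601595 -0.11206319] 0.11222455399248793
None
(array([0.56358255, 0.06851489, 0.16      ]), array([316, 169,  13,  13, 103], dtype=int32))
```

View pics/w1.png

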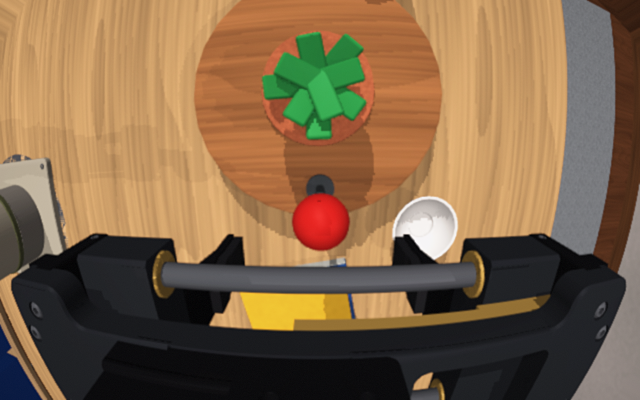

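The wrist view shows the ball at (320,221), centred between the open fingers. All the estimates agree within about 3 mm. Next I'll descend around the ball and grip it lightly.

Run:
```python
from h import *
p=np.deg2rad(92)
rows([(.5635,.0667,.235,p,87),(.5635,.0667,.21,p,87),(.5635,.0667,.185,p,87),(.5635,.0667,.160,p,87),(.5635,.0667,.160,p,38)])
```

```text
{"hand": 87, "dp": [-0.001, 0.004, 0.02], "spin": -0.011}
{"hand": 87, "dp": [-0.001, 0.004, 0.12], "spin": -0.011}
{"hand": 87, "dp": [-0.001, 0.004, 0.22], "spin": -0.011}
{"hand": 87, "dp": [-0.001, 0.004, 0.32], "spin": -0.011}
{"hand": 38, "dp": [-0.001, 0.004, 0.32], "spin": -0.011}
```

carry_out([
  {"hand": 87,"dp": [-0.001,0.004,0.02],"spin": -0.011},
  {"hand": 87,"dp": [-0.001,0.004,0.12],"spin": -0.011},
  {"hand": 87,"dp": [-0.001,0.004,0.22],"spin": -0.011},
  {"hand": 87,"dp": [-0.001,0.004,0.32],"spin": -0.011},
  {"hand": 87,"dp": [-0.001,0.004,0.32],"spin": -0.011},
  {"hand": 38,"dp": [-0.001,0.004,0.32],"spin": -0.011},
  {"hand": 38,"dp": [-0.001,0.004,0.32],"spin": -0.011},
  {"hand": 38,"dp": [-0.001,0.004,0.32],"spin": -0.011},
], force=6)

```text
time: 3.45
ee_pos: [0.5642, 0.0667, 0.1614]
eef_rot: [0.694, 0.72, 0.001, 0.0]
ft_force: [-0.2, 0.3, 1.3]
width: 0.0705
grip_force: 0.0
```

carry_out([
  {"hand": 38,"dp": [0,0,0],"spin": 0},
  {"hand": 38,"dp": [0,0,0],"spin": 0},
  {"hand": 38,"dp": [0,0,0],"spin": 0},
  {"hand": 38,"dp": [0,0,0],"spin": 0},
  {"hand": 38,"dp": [0,0,0],"spin": 0},
  {"hand": 38,"dp": [0,0,0],"spin": 0},
])

```text
time: 4.05
ee_pos: [0.5636, 0.0665, 0.1601]
eef_rot: [0.694, 0.72, 0.0, 0.0]
ft_force: [1.0, 0.3, 1.4]
width: 0.0434
grip_force: 6.0
```

Run:
```python
from h import *
s=read_state();print(s["width"],s["grip_force"],s["ee_pos"],s["ft_force"],getcmd(),s["joint_positions"][6])
t,p,r,_=wball();print(p,r)
x,y,z,psi=getcmd();d=np.array([x,y])-HUB;r0=np.hypot(*d);a=np.arctan2(d[1],d[0]);print(r0,a)
T=[];w=0
for k in range(1,21):
    w1=min(.1*k,1.2);a+=.1*(w+w1)/2;psi+=.1*(w+w1)/2;w=w1
    zz={18:.178,19:.200,20:.222}.get(k,z)
    T.append((*(HUB+r0*np.array([np.cos(a),np.sin(a)])),zz,psi,38 if k<15 else 87))
rows(T);print(a,psi)
```

```text
0.043424578270511285 6.0015953332185745 [0.56358916 0.06653953 0.16014417] [0.99605197 0.32934188 1.38715092] [0.5635561799923625, 0.0666246292601173, 0.15991396975528055, 1.6052740493912492] -0.04931953155942923
[0.56422254 0.07500495 0.16      ] (array([317.8338301 , 249.27459016]), array([ 276,  226,   85,   41, 2684], dtype=int32))
0.11026145573951246 -1.5312783103525385
{"hand": 38, "dp": [0.0, 0.002, 0.0], "spin": -0.002}
{"hand": 38, "dp": [0.0, 0.009, 0.0], "spin": -0.006}
{"hand": 38, "dp": [0.001, 0.02, 0.0], "spin": -0.014}
{"hand": 38, "dp": [0.002, 0.035, 0.0], "spin": -0.025}
{"hand": 38, "dp": [0.004, 0.055, 0.0], "spin": -0.04}
{"hand": 38, "dp": [0.008, 0.079, 0.0], "spin": -0.057}
{"hand": 38, "dp": [0.014, 0.107, 0.0], "spin": -0.078}
{"hand": 38, "dp": [0.023, 0.139, 0.0], "spin": -0.102}
{"hand": 38, "dp": [0.037, 0.174, 0.0], "spin": -0.129}
{"hand": 38, "dp": [0.055, 0.211, 0.0], "spin": -0.159}
{"hand": 38, "dp": [0.08, 0.25, 0.0], "spin": -0.193}
{"hand": 38, "dp": [0.111, 0.29, 0.0], "spin": -0.229}
{"hand": 38, "dp": [0.148, 0.328, 0.0], "spin": -0.267}
{"hand": 38, "dp": [0.19, 0.36, 0.0], "spin": -0.306}
{"hand": 87, "dp": [0.235, 0.388, 0.0], "spin": -0.344}
{"hand": 87, "dp": [0.283, 0.41, 0.0], "spin": -0.382}
{"hand": 87, "dp": [0.334, 0.426, 0.0], "spin": -0.42}
{"hand": 87, "dp": [0.386, 0.435, -0.072], "spin": -0.458}
{"hand": 87, "dp": [0.439, 0.439, -0.16], "spin": -0.497}
{"hand": 87, "dp": [0.491, 0.436, -0.248], "spin": -0.535}
0.1487216896474608 3.2852740493912496
```

carry_out([
  {"hand": 38,"dp": [0.0,0.002,0.0],"spin": -0.002},
  {"hand": 38,"dp": [0.0,0.009,0.0],"spin": -0.006},
  {"hand": 38,"dp": [0.001,0.02,0.0],"spin": -0.014},
  {"hand": 38,"dp": [0.002,0.035,0.0],"spin": -0.025},
  {"hand": 38,"dp": [0.004,0.055,0.0],"spin": -0.04},
  {"hand": 38,"dp": [0.008,0.079,0.0],"spin": -0.057},
  {"hand": 38,"dp": [0.014,0.107,0.0],"spin": -0.078},
  {"hand": 38,"dp": [0.023,0.139,0.0],"spin": -0.102},
  {"hand": 38,"dp": [0.037,0.174,0.0],"spin": -0.129},
  {"hand": 38,"dp": [0.055,0.211,0.0],"spin": -0.159},
  {"hand": 38,"dp": [0.08,0.25,0.0],"spin": -0.193},
  {"hand": 38,"dp": [0.111,0.29,0.0],"spin": -0.229},
  {"hand": 38,"dp": [0.148,0.328,0.0],"spin": -0.267},
  {"hand": 38,"dp": [0.19,0.36,0.0],"spin": -0.306},
  {"hand": 87,"dp": [0.235,0.388,0.0],"spin": -0.344},
  {"hand": 87,"dp": [0.283,0.41,0.0],"spin": -0.382},
  {"hand": 87,"dp": [0.334,0.426,0.0],"spin": -0.42},
  {"hand": 87,"dp": [0.386,0.435,-0.072],"spin": -0.458},
  {"hand": 87,"dp": [0.439,0.439,-0.16],"spin": -0.497},
  {"hand": 87,"dp": [0.491,0.436,-0.248],"spin": -0.535},
])

```text
time: 6.1
ee_pos: [0.6679, 0.1935, 0.2219]
eef_rot: [-0.076, 0.997, -0.0, -0.001]
ft_force: [0.8, 0.5, 0.9]
width: 0.0823
grip_force: 0.0
```

```bash
cat >> h.py <<'E'
def ang(p):d=p[:2]-HUB;return np.arctan2(d[1],d[0]),np.hypot(*d)
def look():
    t,p,r,s=wball();st=s
    x,y,z,q=getcmd()
    print(f"t {t:.2f} ball {p[:2].round(4)} ang,r {np.round(ang(p),4)} tcp {s['ee_pos'].round(4)} tcpang {np.round(ang(s['ee_pos']),4)} cmdang {ang(np.array([x,y]))[0]:.4f} box {r[1]} w {s['width']:.3f}")
    return t,ang(p)[0]
E
python3 - <<'E'
from h import *
look();s=read_state();print(s["joint_positions"][6],s["ft_force"],psi_meas(),getcmd()[3])
E
```

```text
t 6.10 ball [0.6713 0.1915] ang,r [0.1304 0.113 ] tcp [0.6679 0.1935 0.2219] tcpang [0.1526 0.11  ] cmdang 0.1480 box [ 286  199   62   62 2975] w 0.082
1.4275916097188344 [-1.05399182  2.23434965  3.14098295] -2.979563091718919 3.2860261190617885
```

```bash
cat >> h.py <<'E'
def track(a0,w0,dec,n,psi1,z1=.228,hand=87,dt=0.):
    """follow ball angle a0 (at now) with speed w0, decel dec, n rows; psi moves linearly to psi1"""
    x,y,z,p=getcmd();p1=p+((psi1-p+np.pi)%(2*np.pi)-np.pi);T=[]
    for k in range(1,n+1):
        t=.1*k+dt;a=a0+w0*t-dec*t*t/2
        T.append((*(HUB+RB*np.array([np.cos(a),np.sin(a)])),z+(z1-z)*min(1,k/4),p+(p1-p)*k/n,hand))
    rows(T)
E
python3 - <<'E'
from h import *
track(.165,1.17,.08,20,getcmd()[3]-np.deg2rad(30))
E
```

```text
{"hand": 87, "dp": [0.005, 0.059, -0.006], "spin": 0.008}
{"hand": 87, "dp": [0.015, 0.109, -0.012], "spin": 0.017}
{"hand": 87, "dp": [0.031, 0.157, -0.018], "spin": 0.025}
{"hand": 87, "dp": [0.051, 0.202, -0.024], "spin": 0.033}
{"hand": 87, "dp": [0.077, 0.245, -0.024], "spin": 0.042}
{"hand": 87, "dp": [0.107, 0.285, -0.024], "spin": 0.05}
{"hand": 87, "dp": [0.141, 0.32, -0.024], "spin": 0.058}
{"hand": 87, "dp": [0.178, 0.351, -0.024], "spin": 0.067}
{"hand": 87, "dp": [0.219, 0.378, -0.024], "spin": 0.075}
{"hand": 87, "dp": [0.262, 0.4, -0.024], "spin": 0.083}
{"hand": 87, "dp": [0.306, 0.417, -0.024], "spin": 0.092}
{"hand": 87, "dp": [0.352, 0.429, -0.024], "spin": 0.1}
{"hand": 87, "dp": [0.399, 0.436, -0.024], "spin": 0.108}
{"hand": 87, "dp": [0.445, 0.438, -0.024], "spin": 0.117}
{"hand": 87, "dp": [0.491, 0.436, -0.024], "spin": 0.125}
{"hand": 87, "dp": [0.537, 0.428, -0.024], "spin": 0.133}
{"hand": 87, "dp": [0.581, 0.416, -0.024], "spin": 0.142}
{"hand": 87, "dp": [0.623, 0.399, -0.024], "spin": 0.15}
{"hand": 87, "dp": [0.663, 0.378, -0.024], "spin": 0.158}
{"hand": 87, "dp": [0.7, 0.354, -0.024], "spin": 0.167}
```

carry_out([
  {"hand": 87,"dp": [0.005,0.059,-0.006],"spin": 0.008},
  {"hand": 87,"dp": [0.015,0.109,-0.012],"spin": 0.017},
  {"hand": 87,"dp": [0.031,0.157,-0.018],"spin": 0.025},
  {"hand": 87,"dp": [0.051,0.202,-0.024],"spin": 0.033},
  {"hand": 87,"dp": [0.077,0.245,-0.024],"spin": 0.042},
  {"hand": 87,"dp": [0.107,0.285,-0.024],"spin": 0.05},
  {"hand": 87,"dp": [0.141,0.32,-0.024],"spin": 0.058},
  {"hand": 87,"dp": [0.178,0.351,-0.024],"spin": 0.067},
  {"hand": 87,"dp": [0.219,0.378,-0.024],"spin": 0.075},
  {"hand": 87,"dp": [0.262,0.4,-0.024],"spin": 0.083},
  {"hand": 87,"dp": [0.306,0.417,-0.024],"spin": 0.092},
  {"hand": 87,"dp": [0.352,0.429,-0.024],"spin": 0.1},
  {"hand": 87,"dp": [0.399,0.436,-0.024],"spin": 0.108},
  {"hand": 87,"dp": [0.445,0.438,-0.024],"spin": 0.117},
  {"hand": 87,"dp": [0.491,0.436,-0.024],"spin": 0.125},
  {"hand": 87,"dp": [0.537,0.428,-0.024],"spin": 0.133},
  {"hand": 87,"dp": [0.581,0.416,-0.024],"spin": 0.142},
  {"hand": 87,"dp": [0.623,0.399,-0.024],"spin": 0.15},
  {"hand": 87,"dp": [0.663,0.378,-0.024],"spin": 0.158},
  {"hand": 87,"dp": [0.7,0.354,-0.024],"spin": 0.167},
])

```text
time: 8.15
ee_pos: [0.4814, 0.2547, 0.2279]
eef_rot: [0.189, 0.982, -0.0, -0.0]
ft_force: [0.7, -0.5, 0.2]
width: 0.0872
grip_force: 0.0
```

Run:
```python
from h import *
look();s=read_state();print(s["joint_positions"][6],psi_meas(),s["time"])
```

```text
t 8.15 ball [0.484 0.252] ang,r [2.3564 0.1063] tcp [0.4814 0.2547 0.2279] tcpang [2.3556 0.1101] cmdang 2.3447 box [ 287  197   61   60 2868] w 0.087
0.6413644940082173 2.7582738163516187 8.2
```

Run:
```python
from h import *
track(2.406,1.01,.07,20,getcmd()[3])
```

```text
{"hand": 87, "dp": [0.024, -0.067, -0.0], "spin": -0.0}
{"hand": 87, "dp": [0.033, -0.11, -0.0], "spin": -0.0}
{"hand": 87, "dp": [0.037, -0.154, -0.0], "spin": -0.0}
{"hand": 87, "dp": [0.037, -0.197, -0.0], "spin": -0.0}
{"hand": 87, "dp": [0.033, -0.24, -0.0], "spin": -0.0}
{"hand": 87, "dp": [0.025, -0.282, -0.0], "spin": -0.0}
{"hand": 87, "dp": [0.013, -0.322, -0.0], "spin": -0.0}
{"hand": 87, "dp": [-0.002, -0.362, -0.0], "spin": -0.0}
{"hand": 87, "dp": [-0.022, -0.399, -0.0], "spin": -0.0}
{"hand": 87, "dp": [-0.044, -0.434, -0.0], "spin": -0.0}
{"hand": 87, "dp": [-0.069, -0.466, -0.0], "spin": -0.0}
{"hand": 87, "dp": [-0.098, -0.496, -0.0], "spin": -0.0}
{"hand": 87, "dp": [-0.128, -0.522, -0.0], "spin": -0.0}
{"hand": 87, "dp": [-0.161, -0.546, -0.0], "spin": -0.0}
{"hand": 87, "dp": [-0.195, -0.566, -0.0], "spin": -0.0}
{"hand": 87, "dp": [-0.231, -0.583, -0.0], "spin": -0.0}
{"hand": 87, "dp": [-0.268, -0.597, -0.0], "spin": -0.0}
{"hand": 87, "dp": [-0.306, -0.607, -0.0], "spin": -0.0}
{"hand": 87, "dp": [-0.344, -0.614, -0.0], "spin": -0.0}
{"hand": 87, "dp": [-0.382, -0.618, -0.0], "spin": -0.0}
```

carry_out([
  {"hand": 87,"dp": [0.024,-0.067,0],"spin": 0},
  {"hand": 87,"dp": [0.033,-0.11,0],"spin": 0},
  {"hand": 87,"dp": [0.037,-0.154,0],"spin": 0},
  {"hand": 87,"dp": [0.037,-0.197,0],"spin": 0},
  {"hand": 87,"dp": [0.033,-0.24,0],"spin": 0},
  {"hand": 87,"dp": [0.025,-0.282,0],"spin": 0},
  {"hand": 87,"dp": [0.013,-0.322,0],"spin": 0},
  {"hand": 87,"dp": [-0.002,-0.362,0],"spin": 0},
  {"hand": 87,"dp": [-0.022,-0.399,0],"spin": 0},
  {"hand": 87,"dp": [-0.044,-0.434,0],"spin": 0},
  {"hand": 87,"dp": [-0.069,-0.466,0],"spin": 0},
  {"hand": 87,"dp": [-0.098,-0.496,0],"spin": 0},
  {"hand": 87,"dp": [-0.128,-0.522,0],"spin": 0},
  {"hand": 87,"dp": [-0.161,-0.546,0],"spin": 0},
  {"hand": 87,"dp": [-0.195,-0.566,0],"spin": 0},
  {"hand": 87,"dp": [-0.231,-0.583,0],"spin": 0},
  {"hand": 87,"dp": [-0.268,-0.597,0],"spin": 0},
  {"hand": 87,"dp": [-0.306,-0.607,0],"spin": 0},
  {"hand": 87,"dp": [-0.344,-0.614,0],"spin": 0},
  {"hand": 87,"dp": [-0.382,-0.618,0],"spin": 0},
])

```text
time: 10.2
ee_pos: [0.5143, 0.076, 0.2279]
eef_rot: [0.188, 0.982, 0.0, -0.0]
ft_force: [-0.5, 0.1, 0.3]
width: 0.0869
grip_force: 0.0
```

Run:
```python
from h import *
look();s=read_state();print(s["joint_positions"][6],psi_meas(),s["time"])
```

```text
t 10.20 ball [0.5037 0.0814] ang,r [-2.0981  0.1104] tcp [0.5143 0.076  0.2279] tcpang [-1.9899  0.1103] cmdang -1.9969 box [ 291  176   61   62 2987] w 0.087
0.9899852641821851 2.7618436446839856 10.25
```

Run:
```python
from h import *
track(-2.056,.795,.09,20,np.deg2rad(145))
```

```text
{"hand": 87, "dp": [-0.009, 0.0, -0.0], "spin": 0.004}
{"hand": 87, "dp": [-0.043, 0.001, -0.0], "spin": 0.007}
{"hand": 87, "dp": [-0.077, 0.004, -0.0], "spin": 0.011}
{"hand": 87, "dp": [-0.11, 0.009, -0.0], "spin": 0.015}
{"hand": 87, "dp": [-0.142, 0.017, -0.0], "spin": 0.018}
{"hand": 87, "dp": [-0.173, 0.028, -0.0], "spin": 0.022}
{"hand": 87, "dp": [-0.203, 0.04, -0.0], "spin": 0.026}
{"hand": 87, "dp": [-0.232, 0.054, -0.0], "spin": 0.029}
{"hand": 87, "dp": [-0.259, 0.07, -0.0], "spin": 0.033}
{"hand": 87, "dp": [-0.285, 0.088, -0.0], "spin": 0.037}
{"hand": 87, "dp": [-0.309, 0.108, -0.0], "spin": 0.04}
{"hand": 87, "dp": [-0.331, 0.128, -0.0], "spin": 0.044}
{"hand": 87, "dp": [-0.351, 0.15, -0.0], "spin": 0.048}
{"hand": 87, "dp": [-0.37, 0.173, -0.0], "spin": 0.051}
{"hand": 87, "dp": [-0.387, 0.197, -0.0], "spin": 0.055}
{"hand": 87, "dp": [-0.402, 0.222, -0.0], "spin": 0.059}
{"hand": 87, "dp": [-0.416, 0.247, -0.0], "spin": 0.062}
{"hand": 87, "dp": [-0.427, 0.272, -0.0], "spin": 0.066}
{"hand": 87, "dp": [-0.437, 0.298, -0.0], "spin": 0.07}
{"hand": 87, "dp": [-0.445, 0.324, -0.0], "spin": 0.073}
```

carry_out([
  {"hand": 87,"dp": [-0.009,0,0],"spin": 0.004},
  {"hand": 87,"dp": [-0.043,0.001,0],"spin": 0.007},
  {"hand": 87,"dp": [-0.077,0.004,0],"spin": 0.011},
  {"hand": 87,"dp": [-0.11,0.009,0],"spin": 0.015},
  {"hand": 87,"dp": [-0.142,0.017,0],"spin": 0.018},
  {"hand": 87,"dp": [-0.173,0.028,0],"spin": 0.022},
  {"hand": 87,"dp": [-0.203,0.04,0],"spin": 0.026},
  {"hand": 87,"dp": [-0.232,0.054,0],"spin": 0.029},
  {"hand": 87,"dp": [-0.259,0.07,0],"spin": 0.033},
  {"hand": 87,"dp": [-0.285,0.088,0],"spin": 0.037},
  {"hand": 87,"dp": [-0.309,0.108,0],"spin": 0.04},
  {"hand": 87,"dp": [-0.331,0.128,0],"spin": 0.044},
  {"hand": 87,"dp": [-0.351,0.15,0],"spin": 0.048},
  {"hand": 87,"dp": [-0.37,0.173,0],"spin": 0.051},
  {"hand": 87,"dp": [-0.387,0.197,0],"spin": 0.055},
  {"hand": 87,"dp": [-0.402,0.222,0],"spin": 0.059},
  {"hand": 87,"dp": [-0.416,0.247,0],"spin": 0.062},
  {"hand": 87,"dp": [-0.427,0.272,0],"spin": 0.066},
  {"hand": 87,"dp": [-0.437,0.298,0],"spin": 0.07},
  {"hand": 87,"dp": [-0.445,0.324,0],"spin": 0.073},
])

```text
time: 12.25
ee_pos: [0.6473, 0.111, 0.228]
eef_rot: [0.3, 0.954, 0.0, -0.0]
ft_force: [-0.5, -0.6, 0.6]
width: 0.0871
grip_force: 0.0
```

Run:
```python
from h import *
look();s=read_state();print(s["joint_positions"][6],psi_meas(),s["time"])
```

```text
t 12.25 ball [0.6449 0.1026] ang,r [-0.7139  0.1133] tcp [0.6473 0.111  0.228 ] tcpang [-0.642  0.11 ] cmdang -0.6467 box [ 278  196   60   60 2802] w 0.087
0.8263853999922645 2.533167855456049 12.3
```

Run:
```python
from h import *
track(-.697,.565,.1,6,np.deg2rad(156))
```

```text
{"hand": 87, "dp": [0.0, 0.003, -0.0], "spin": -0.01}
{"hand": 87, "dp": [0.0, 0.027, -0.0], "spin": -0.02}
{"hand": 87, "dp": [0.001, 0.05, -0.0], "spin": -0.03}
{"hand": 87, "dp": [0.004, 0.074, -0.0], "spin": -0.04}
{"hand": 87, "dp": [0.007, 0.096, -0.0], "spin": -0.051}
{"hand": 87, "dp": [0.012, 0.118, -0.0], "spin": -0.061}
```

carry_out([
  {"hand": 87,"dp": [0,0.003,0],"spin": -0.01},
  {"hand": 87,"dp": [0,0.027,0],"spin": -0.02},
  {"hand": 87,"dp": [0.001,0.05,0],"spin": -0.03},
  {"hand": 87,"dp": [0.004,0.074,0],"spin": -0.04},
  {"hand": 87,"dp": [0.007,0.096,0],"spin": -0.051},
  {"hand": 87,"dp": [0.012,0.118,0],"spin": -0.061},
])

```text
time: 12.9
ee_pos: [0.6615, 0.1369, 0.2279]
eef_rot: [0.205, 0.979, 0.0, -0.0]
ft_force: [-1.0, -0.3, -0.3]
width: 0.087
grip_force: 0.0
```

Run:
```python
from h import *
t,p,r,s=wball("pics/w3.png");print(t,p,ang(p),r,s["ee_pos"],ang(s["ee_pos"]),psi_meas())
```

```text
12.9 [0.66556666 0.1379091  0.16      ] (np.float64(-0.35053113438498895), np.float64(0.11325355621247565)) (array([322.85094273, 226.46673782]), array([ 293,  197,   60,   60, 2811], dtype=int32)) [0.66149532 0.13691102 0.2279169 ] (np.float64(-0.3718035232475753), np.float64(0.10979737830945334)) 2.730669942135603
```

Run:
```python
from h import *
x,y,z,p=getcmd();a,w=-.335,.53;T=[];p0=p
for k in range(1,21):
    w1=w-.009 if k<=14 else max(0,w-.085);a+=.05*(w+w1);w=w1
    q=a+np.pi; q=p0+(q-p0)*min(1,k/5)
    zz=max(.160,.228-.0125*k)
    T.append((*(HUB+RB*np.array([np.cos(a),np.sin(a)])),zz,q,87 if k<7 else 38))
rows(T);print(a,w)
```

```text
{"hand": 87, "dp": [0.004, 0.041, 0.05], "spin": -0.009}
{"hand": 87, "dp": [0.007, 0.064, 0.1], "spin": -0.024}
{"hand": 87, "dp": [0.012, 0.085, 0.15], "spin": -0.045}
{"hand": 87, "dp": [0.018, 0.107, 0.2], "spin": -0.073}
{"hand": 87, "dp": [0.024, 0.127, 0.25], "spin": -0.107}
{"hand": 87, "dp": [0.032, 0.147, 0.272], "spin": -0.122}
{"hand": 38, "dp": [0.04, 0.166, 0.272], "spin": -0.137}
{"hand": 38, "dp": [0.049, 0.184, 0.272], "spin": -0.152}
{"hand": 38, "dp": [0.058, 0.202, 0.272], "spin": -0.167}
{"hand": 38, "dp": [0.069, 0.218, 0.272], "spin": -0.181}
{"hand": 38, "dp": [0.079, 0.234, 0.272], "spin": -0.195}
{"hand": 38, "dp": [0.09, 0.249, 0.272], "spin": -0.208}
{"hand": 38, "dp": [0.102, 0.264, 0.272], "spin": -0.221}
{"hand": 38, "dp": [0.114, 0.277, 0.272], "spin": -0.235}
{"hand": 38, "dp": [0.125, 0.289, 0.272], "spin": -0.246}
{"hand": 38, "dp": [0.133, 0.298, 0.272], "spin": -0.255}
{"hand": 38, "dp": [0.139, 0.303, 0.272], "spin": -0.261}
{"hand": 38, "dp": [0.143, 0.307, 0.272], "spin": -0.264}
{"hand": 38, "dp": [0.144, 0.307, 0.272], "spin": -0.265}
{"hand": 38, "dp": [0.144, 0.307, 0.272], "spin": -0.265}
0.4156 0
```

carry_out([
  {"hand": 87,"dp": [0.004,0.041,0.05],"spin": -0.009},
  {"hand": 87,"dp": [0.007,0.064,0.1],"spin": -0.024},
  {"hand": 87,"dp": [0.012,0.085,0.15],"spin": -0.045},
  {"hand": 87,"dp": [0.018,0.107,0.2],"spin": -0.073},
  {"hand": 87,"dp": [0.024,0.127,0.25],"spin": -0.107},
  {"hand": 87,"dp": [0.032,0.147,0.272],"spin": -0.122},
  {"hand": 38,"dp": [0.04,0.166,0.272],"spin": -0.137},
  {"hand": 38,"dp": [0.049,0.184,0.272],"spin": -0.152},
  {"hand": 38,"dp": [0.058,0.202,0.272],"spin": -0.167},
  {"hand": 38,"dp": [0.069,0.218,0.272],"spin": -0.181},
  {"hand": 38,"dp": [0.079,0.234,0.272],"spin": -0.195},
  {"hand": 38,"dp": [0.09,0.249,0.272],"spin": -0.208},
  {"hand": 38,"dp": [0.102,0.264,0.272],"spin": -0.221},
  {"hand": 38,"dp": [0.114,0.277,0.272],"spin": -0.235},
  {"hand": 38,"dp": [0.125,0.289,0.272],"spin": -0.246},
  {"hand": 38,"dp": [0.133,0.298,0.272],"spin": -0.255},
  {"hand": 38,"dp": [0.139,0.303,0.272],"spin": -0.261},
  {"hand": 38,"dp": [0.143,0.307,0.272],"spin": -0.264},
  {"hand": 38,"dp": [0.144,0.307,0.272],"spin": -0.265},
  {"hand": 38,"dp": [0.144,0.307,0.272],"spin": -0.265},
], force=6)

```text
time: 14.95
ee_pos: [0.6591, 0.221, 0.1592]
eef_rot: [-0.206, 0.978, -0.0, -0.001]
ft_force: [1.5, 0.8, -9.3]
width: 0.0438
grip_force: 6.0
```

carry_out([
  {"hand": 38,"dp": [0,0,0],"spin": 0},
  {"hand": 38,"dp": [0,0,0],"spin": 0},
  {"hand": 38,"dp": [0,0,0],"spin": 0},
  {"hand": 38,"dp": [0,0,0],"spin": 0},
  {"hand": 38,"dp": [0,0,0],"spin": 0},
])

```text
time: 15.45
ee_pos: [0.6592, 0.221, 0.1598]
eef_rot: [-0.206, 0.978, -0.0, -0.0]
ft_force: [-0.9, -0.5, -9.6]
width: 0.0436
grip_force: 6.0
```

carry_out([
  {"hand": 87,"dp": [0,0,0],"spin": 0},
  {"hand": 87,"dp": [0,0,0],"spin": 0},
  {"hand": 87,"dp": [0,0,0],"spin": 0},
  {"hand": 87,"dp": [0,0,0],"spin": 0},
  {"hand": 87,"dp": [0,0,0],"spin": 0},
  {"hand": 87,"dp": [0,0,0],"spin": 0},
  {"hand": 87,"dp": [0,0,0],"spin": 0},
  {"hand": 87,"dp": [0,0,-0.08],"spin": 0},
  {"hand": 87,"dp": [0,0,-0.18],"spin": 0},
  {"hand": 87,"dp": [0,0,-0.28],"spin": 0},
  {"hand": 87,"dp": [0,0,-0.36],"spin": 0},
  {"hand": 87,"dp": [0,0,-0.4],"spin": 0},
  {"hand": 87,"dp": [0,0,-0.4],"spin": 0},
])

```text
time: 16.75
ee_pos: [0.66, 0.2213, 0.2613]
eef_rot: [-0.206, 0.978, 0.0, 0.001]
ft_force: [0.2, 0.6, -0.3]
width: 0.087
grip_force: 0.0
```

Run:
```python
from h import *
for i in range(10):
    t,p,r,s=wball()
    if i in(0,3,6,9):print(t,p[:2],r[0],r[1][4],s["ee_pos"],s["ft_force"])
cv2.imwrite("pics/scene_end.png",camera("scene")[:,:,::-1])
print(ball("scene")[0])
```

```text
16.75 [0.6615946  0.22037292] [318.30643657 211.50559701] 2144 [0.65996419 0.22133949 0.26133267] [ 0.18858994  0.59841752 -0.2557059 ]
16.9 [0.66177819 0.22035483] [318.01780822 214.42328767] 2190 [0.65897892 0.22105326 0.25842496] [0.23958854 0.07799472 0.59511538]
17.05 [0.66183302 0.22036218] [318.05438757 214.23674589] 2188 [0.6590717  0.22104738 0.25875986] [ 0.07898945 -0.18697944 -0.35843146]
17.2 [0.66176134 0.22034648] [318.13450023 213.5320129 ] 2171 [0.65929476 0.22109458 0.25944535] [ 0.20625842 -0.27386415  0.43475433]
[0.65912052 0.2207369  0.16      ]
```

View pics/scene_end.png

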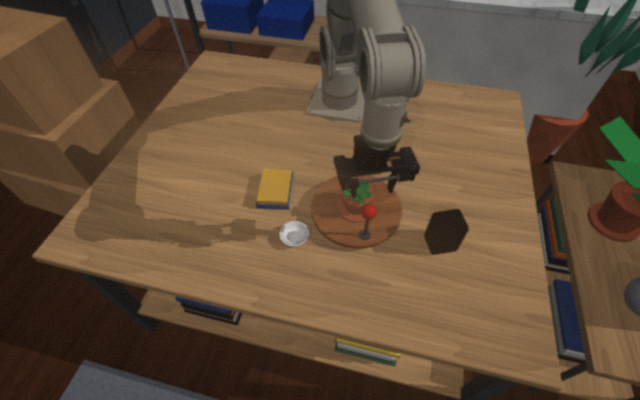

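The ball, at about (370,211), stayed put to within 0.2 mm over 0.45 s. The gripper is clear above it. The dish at (293,234), the books at (275,188) and the speaker at (446,232) are where they were before. I'm handing in.

```bash
python3 -c "
from bench import *
print(close_job())"
```

```text
the job is handed in; nothing more can be done
None
```

I spun the turntable up to about 1.2 rad/s (one turn in roughly 5.2 s) and hovered over the ball for about 6.8 s while it coasted, an estimated 12 mm or less to the side. I then stopped it and let go at rest, with the dish, books and speaker where they were, and handed the job in at about 17 s; no verdict came back.

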